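# Lock a culture jar in its carrier

### The arm

A 6-joint arm with a two-finger parallel gripper is mounted at the origin on the work surface. World frame = base frame: x ahead of the robot, y to its left, z up, the work surface at z = 0. Lengths are in m, angles in rad, forces in N, time in s.
With the tool pointing down it reaches from about 0.35 to 0.975 m from the base axis. Payload 4.9 kg.
Tool frame: the origin (TCP) lies midway between the tips of the shut fingers; the grasp point (between the pads) lies 19 mm behind it; z points along the fingers, y is the line along which they close (so a half turn about z gives the same grasp; the last joint's range is limited). The gripper opens to 85 mm and grips with 20 to 120 N. Pads are 22 mm wide; open, the fingers measure 114 mm over their backs; the gripper's body (76 mm by 85 mm) begins 54 mm behind the grasp point. The pads swing forward as they close: fully open they stand 13 mm farther back than shut.
Start: joints at [1.171, 0.053, 1.613, -0, 1.476, -0.119], TCP at [0.173, 0.601, 0.207] pointing down, gripper open.
Joint ranges: [-3.01, 3.01], [-1.01, 2.22], [0.06, 2.58], [-1.02, 4.17], [0.09, 2.62], [-3.14, 3.14]. Speed limits (rad/s): [2.57, 2.57, 3.14, 3.14, 3.14, 3.14].

### API

Orientations are given as a rotation vector (axis times angle).
In Python, from station import ctrl, optics, job gives the robot as it stands.
- The arm moves only by the shell command python3 -m jog 'ROWS' [OPENING] [FORCE]. ROWS is JSON, a list of rows, each a list of 2 entries, a list of its own where there are three numbers: the shift along the tool's x, y, z in m, then the turn, a rotation vector about the tool's x, y, z in rad. A call has 1 to 5 rows; each row is the pose to reach, as a shift and turn from the pose commanded when the call began, along the tool's axes at that moment; what a row does not reach only later rows make up. A row lasts 1/10 s, in which the tool goes at most 50 mm and 8.59 degrees, less where a joint would pass 70% of its speed; a pose out of reach is approached as far as the arm can. A call with a gripper value outside its range is refused whole. OPENING is the opening, from 0 (shut) to 1 (fully open), set as the call begins (- or left out, the last holds). The fingers move at their own pace and stop on an object; FORCE is the grip in N (left out, the last holds). Time passes only in rows, so rows that repeat a pose let the fingers close. It gives the time, the measured TCP pose, the force, the opening and the grip force at its end, in the units of the state.
- ctrl.get_obs(): the state, without advancing time (a new reading comes with each control period).
- optics.get_image(name): name is "side" or "top" or "wrist"; returns a dict with "image" (400x640x3 uint8, blue, green, red), "fx", "fy", "cx", "cy" (pixels), "rvec" (rotation vector, rad) and "tvec" (3), from world to camera coordinates, as OpenCV has them; the wrist camera has in their place "mount" (4x4, takes a point from camera to tool coordinates, whose origin is the TCP and whose axes are the flange's). Camera axes: x right, y down, z forward; pixel columns grow to the right and rows downward; lengths in m; the calibration is good to about 2 mm. The wrist camera is an equidistant fisheye: a pixel r from the principal point sees the ray r / f radians off the axis. A picture is of the moment at which its call begins: read the wrist's pose just before it. There is no depth.
- job.finish_job(): hands the job in; it is judged then, once.
The state is a dict: "t": time; "q": joint angles; "dq": joint speeds; "effort": joint torques, N m; "tool_pos": TCP position; "tool_rot": TCP orientation; "contact_force": force on the tool from outside, world axes, zero at the start; "wrist_torque": the same for the moment, N m; "opening": finger opening in m; "grip_force": force on a finger pad.
Only numpy, scipy, OpenCV 4.12 (cv2) and the standard library are available. Lean on these libraries where they do the work, as an engineer would, in place of code of your own. Each camera call takes 0.05 s, during which the arm holds its last target. There are 200 camera calls.

### The job

Lift the square culture jar out of the crate and lay it on the rubber mat; let go, take it again another way, and stand it upright, cap up, in the bay of the metal carrier without dropping it. Then swing the carrier's keeper bar fully shut in front of the jar until it snaps past its detent, and leave the other jars and the cup where they are.

Things in the scene. Friction and masses are not known exactly. Their poses are not given: they have to be found in the camera images.
- crate: Fixed grey crate without a lid, 170 (x) by 136 (y) mm, floor 6 mm thick; walls 8 mm thick and 90 mm high across its two x ends, sides 6 mm thick and only 28 mm high. Origin: centre of the underside. The jar starts lying in it along its x axis, cap towards the crate's +x; the high end walls leave no room to lean a gripper along the jar.
- jar: Loose capped jar of clear plastic with orange culture inside: square body 52 by 52 mm, 88 mm long, then a round white cap 44 mm in diameter up to 120 mm; 0.22 to 0.45 kg. Origin: centre of the jar's base; its z axis runs along the jar from base to cap, x and y are square to its flat sides. It starts lying on a flat side.
- jar_middle (a point): On the jar's axis, 60 mm from its base (half its length).
- mat: Fixed black rubber mat, 200 (x) by 150 (y) by 3 mm, where the jar is laid down. Origin: centre of the underside.
- carrier: Fixed aluminium carrier, base plate 130 (x) by 215 (y) by 12 mm. Origin: centre of the plate's underside. In the middle of the plate is the bay. A side lip 12 mm high above the plate stands at each of y = +-31.5 mm (inner faces), and a back plate 50 mm high above the plate at x = +31 mm (inner face); the front (-x) is open and is closed by the keeper bar. A spring-loaded round nose on a dark block 64 mm high at y = -78 to -106, x = -36 to -71 mm is the bar's detent.
- bay (a point): Centre of the bay's floor, 12 mm above the carrier's underside: the jar's base belongs here, flat sides square to the carrier. The jar has about 5 mm of play to the lips and the back plate and 13 mm to the shut bar.
- keeper (a joint): Angle of the keeper bar about its upright hinge, rad: 0 = fully shut, across the front of the bay (along the carrier's -y from the hinge); positive = open, swung out towards the carrier's -x (pi/2: bar points along -x; limit 1.9). It stays where it is left. At about 0.15 to 0.07 rad the bar's end meets the sprung nose: pushing on takes about 6 to 11 N at the peg, then it snaps through and is held against its stop at 0; short of that it is pushed back.
- keeper_hinge (a point): Point on the keeper bar's hinge axis (fixed on the carrier at x = -44, y = +72, z = 50 mm), at the mid-height of the bar. The bar is a steel flat 10 mm thick, 18 mm high, 146 mm from hinge to tip.
- keeper_peg (a point): Centre of the top of the keeper bar's grip: an upright black round peg, 18 mm in diameter, 65 mm tall, standing on the bar 122 mm from the hinge axis; its top is 124 mm above the bench.
- round_jar_a: Bystander: round jar in a cream cup, 92 mm in diameter, 130 mm tall, loose. Origin: centre of the underside.
- round_jar_b: Bystander: another such round jar in its cup, 92 mm in diameter, 130 mm tall, loose. Origin: centre of the underside.
- cup: Bystander: empty cream cup, 92 mm in diameter, 42 mm tall, loose. Origin: centre of the underside.

How it is judged:
By the outcome, as a careful person would: the job done as asked, in the order asked, and still so for the second after the job is handed in, with the robot touching nothing.
It also fails if it takes over 72 s, if anything falls off the work surface, if the arm or the gripper's body presses on something with over 40 N, if the wrist force passes 120 N, or if a joint passes its speed limit or range.

## Working session

There is one attempt and no reset: what is moved stays moved. The work goes in short steps, Python scripts to look and compute and a shell command to move; the robot and the scene stay as the last step left them, time stands still between calls to the robot, and variables do not carry over. Pictures are saved under pics/ and viewed, at most 10 in all, crops included, and the job is handed in when it is done.

```bash
ls; mkdir -p pics
python3 - <<'E'
from station import ctrl, optics
import cv2,json
import numpy as np
o=ctrl.get_obs();print(o)
for n in("top","side"):
    d=optics.get_image(n);cv2.imwrite(f"pics/{n}0.png",d["image"])
    c={k:np.array(v).tolist() for k,v in d.items() if k!="image"};print(n,c)
    json.dump(c,open(f"{n}.json","w"))
E
```

```text
pics
{'t': 0.0, 'q': array([ 1.17103665e+00,  5.33313944e-02,  1.61431994e+00, -2.39798386e-05,
        1.47603491e+00, -1.19008949e-01]), 'dq': array([ 2.22899278e-03, -5.12625028e-04, -5.13871792e-04, -8.39975272e-05,
        1.12847492e-05, -7.42038474e-04]), 'effort': array([ 5.25568248e-04, -3.93680584e+01, -3.70179176e+01, -1.37262286e-04,
        7.02381876e-03,  2.65328794e-05]), 'tool_pos': array([0.17291271, 0.59988151, 0.20576339]), 'tool_rot': array([-0.43947961, -3.11018058,  0.00318768]), 'contact_force': array([ 0.93579109, -0.00456931, -0.71438839]), 'wrist_torque': array([-0.01700498,  0.02552262, -0.01944013]), 'grip_force': 0.0, 'opening': 0.08537510089032956}
top {'fx': 513.7704866966985, 'fy': 513.7704866966985, 'cx': 317.8530718688632, 'cy': 196.78593906018486, 'rvec': [2.128405241903444, -2.1381944083683875, 0.17286654024665085], 'tvec': [0.030460282510974077, 0.6606128370965471, 1.2022214749518554]}
side {'fx': 475.75399157892315, 'fy': 475.75399157892315, 'cx': 319.0905014243017, 'cy': 189.66171734052807, 'rvec': [0.5448623409181266, -2.611135010746455, 1.3219091899455047], 'tvec': [0.600547388151977, 0.2364485312815882, 0.9231495695847795]}
```

View pics/top0.png

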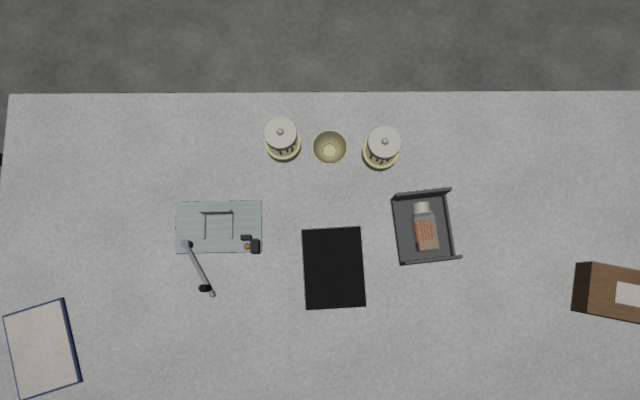

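View pics/side0.png

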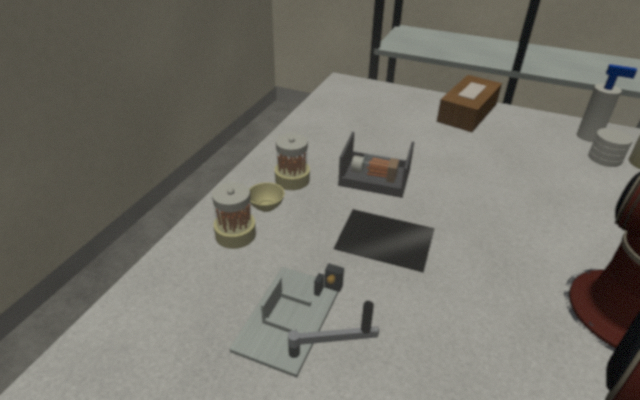

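```bash
cat > h.py <<'E'
import json,numpy as np,cv2
from scipy.spatial.transform import Rotation as R
def cam(n):
    c=json.load(open(f"{n}.json"));K=np.array([[c['fx'],0,c['cx']],[0,c['fy'],c['cy']],[0,0,1]]);return K,np.array(c['rvec']),np.array(c['tvec'])
def proj(n,p):
    K,r,t=cam(n);return cv2.projectPoints(np.array(p,float).reshape(-1,1,3),r,t,K,None)[0].reshape(-1,2)
def back(n,uv,z):
    K,r,t=cam(n);M=R.from_rotvec(r).as_matrix();C=-M.T@t
    d=M.T@np.linalg.inv(K)@np.array([uv[0],uv[1],1.]);return C+d*(z-C[2])/d[2]
def tri(a,b): # a top px, b side px
    A=[]
    for n,uv in(("top",a),("side",b)):
        K,r,t=cam(n);P=K@np.c_[R.from_rotvec(r).as_matrix(),t];A+=[uv[0]*P[2]-P[0],uv[1]*P[2]-P[1]]
    v=np.linalg.svd(np.array(A))[2][-1];return v[:3]/v[3]
E
python3 - <<'E'
from h import *
print(proj("top",[[.173,.6,.2],[0,0,0],[.6,0,0]]))
print(proj("side",[[.173,.6,.2],[0,0,0],[.6,0,0]]))
t=cv2.imread("pics/top0.png")
a=cv2.resize(t[190:305,165:285],None,fx=5,fy=5,interpolation=cv2.INTER_CUBIC)
b=cv2.resize(t[180:275,385:470],None,fx=6,fy=6,interpolation=cv2.INTER_CUBIC)
h=600;c=np.zeros((600,800,3),np.uint8)
cv2.imwrite("pics/topa.png",a)
s=cv2.imread("pics/side0.png")
cv2.imwrite("pics/topb.png",b)
cv2.imwrite("pics/sidea.png",cv2.resize(s[255:380,225:390],None,fx=4.8,fy=4.8,interpolation=cv2.INTER_CUBIC))
for n,uv in dict(crateBL=(401,265),TL=(392,198)).items():print(n,back("top",uv,0))
for uv in((302,230),(360,227),(366,306),(306,309)):print("mat",back("top",uv,.003))
E
```

```text
[[ 34.50467812 424.98736607]
 [330.87030247 479.09946107]
 [328.87642195 223.9615096 ]]
[[562.23985653 604.52001719]
 [628.58836229 311.5177375 ]
 [339.98507154 227.83866866]]
crateBL [ 0.49613204 -0.17934135  0.        ]
TL [ 0.66583436 -0.16162392  0.        ]
mat [0.58467462 0.06795444 0.003     ]
mat [ 0.59158501 -0.07841818  0.003     ]
mat [ 0.39635344 -0.08971274  0.003     ]
mat [0.38972775 0.05795016 0.003     ]
```

View pics/topa.png

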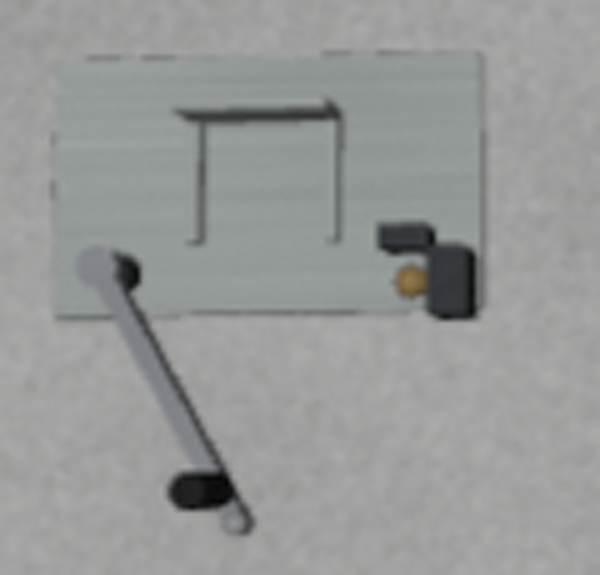

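View pics/topb.png

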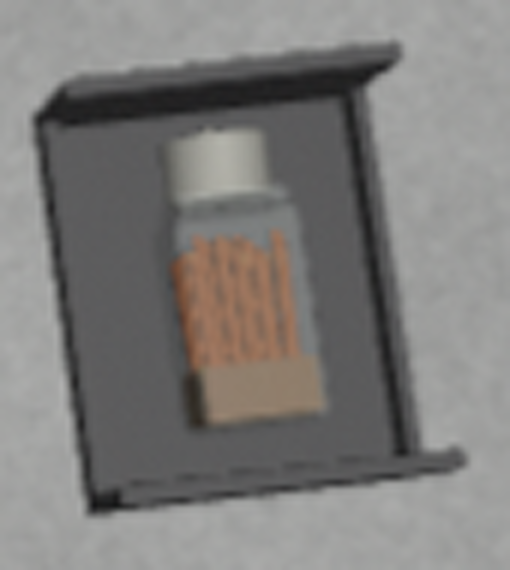

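Run:
```python
from h import *
a=lambda u,v:(165+(u-2)/5,190+(v-2)/5)
b=lambda u,v:(385+(u-2.5)/6,180+(v-2.5)/6)
def fit(pts,obj,w): # 2D rigid
    o=np.array(obj)[:,:2];w=np.array(w)[:,:2];oc,wc=o.mean(0),w.mean(0);x,y=(o-oc).T;X,Y=(w-wc).T
    th=np.arctan2((x*Y-y*X).sum(),(x*X+y*Y).sum());M=np.array([[np.cos(th),-np.sin(th)],[np.sin(th),np.cos(th)]])
    t=wc-M@oc;return t,th,(o@M.T+t-w)*1e3
w=[back("top",a(*p),.012) for p in((57,58),(483,53),(55,318),(482,312))]
t,th,e=fit(0,[(.065,.1075),(.065,-.1075),(-.065,.1075),(-.065,-.1075)],w);print("carrier",t,th,e.round(1).tolist())
M=R.from_euler('z',th).as_matrix();C=np.r_[t,0];
print("hinge",C+M@[-.044,.072,.05],"meas",back("top",a(95,266),.06))
h=C+M@[-.044,.072,.05]
for nm,p,z in(("peg",a(187,491),.124),("tip",a(237,522),.059)):
    q=back("top",p,z);d=M.T@(q-h);print(nm,q,np.hypot(*d[:2]),np.arctan2(-d[0],-d[1]))
w=[back("top",b(*p),.058) for p in((205,425),(327,412),(300,200),(178,212))]
print("jartop",np.round(w,4).tolist());t,th,e=fit(0,[(0,.026),(0,-.026),(.088,-.026),(.088,.026)],w);print("jar base",t,th,e.round(1).tolist(),"mid",t+.06*np.array([np.cos(th),np.sin(th)]))
w=[back("top",b(*p),z) for p,z in(((90,513),0),((38,118),0),((402,48),.09),((466,458),.09))]
t,th,e=fit(0,[(-.085,.068),(.085,.068),(.085,-.068),(-.085,-.068)],w);print("crate",t,th,e.round(1).tolist())
w=[back("top",p,.003) for p in((302,230),(360,227),(366,306),(306,309))]
t,th,e=fit(0,[(.1,.075),(.1,-.075),(-.1,-.075),(-.1,.075)],w);print("mat",t,th,e.round(1).tolist())
```

```text
carrier [0.59371717 0.27733889] 0.011923130689305983 [[-0.9, -1.0], [0.1, -0.3], [0.1, 1.9], [0.7, -0.5]]
hinge [0.54886185 0.34880916 0.05      ] meas [0.54936217 0.35054314 0.06      ]
peg [0.44322939 0.28827541 0.124     ] 0.12174790955455154 1.0623442463711512
tip [0.42810765 0.27884064 0.059     ] 0.13956063958129716 1.057562841263489
jartop [[0.5287, -0.2139, 0.058], [0.5337, -0.2628, 0.058], [0.6192, -0.2555, 0.058], [0.6145, -0.2061, 0.058]]
jar base [ 0.53018354 -0.2385135 ] 0.08983647019551505 [[-0.9, 1.2], [-1.1, -1.6], [1.0, -1.0], [1.0, 1.4]] mid [ 0.58994158 -0.23313056]
crate [ 0.58690514 -0.23360456] 0.1079832181430297 [[-0.9, 0.6], [1.5, 1.9], [3.2, -0.7], [-3.8, -1.8]]
mat [ 0.4905852  -0.01055658] 0.05145387551891893 [[1.9, 1.5], [2.7, -1.9], [-1.8, -0.9], [-2.9, 1.3]]
```

```bash
cat >> h.py <<'E'
def rot(zdir,ydir):
    z=np.array(zdir,float);z/=np.linalg.norm(z);y=np.array(ydir,float);y-=z*(y@z);y/=np.linalg.norm(y);return np.c_[np.cross(y,z),y,z]
def plan(poses,start=None):
    """print relative goal (shift, turn) for each pose, chained"""
    if start is None:
        from station import ctrl;o=ctrl.get_obs();start=(o["tool_pos"],R.from_rotvec(o["tool_rot"]).as_matrix())
    p0,M0=start
    for p,M in poses:
        s=M0.T@(np.array(p)-p0);r=R.from_matrix(M0.T@M).as_rotvec()
        print(s.round(4).tolist(),r.round(3).tolist(),"rows>=",round(max(np.linalg.norm(s)/.05,np.degrees(np.linalg.norm(r))/8.59),1));p0,M0=np.array(p),M
E
python3 - <<'E'
from h import *
G=rot([0,0,-1],[-.095,.995,0])
plan([((.30,.30,.26),G),((.42,.07,.26),G),((.58,-.234,.26),G),((.58,-.234,.06),G),((.58,-.234,.016),G)])
E
```

```text
[-0.2052, -0.2531, -0.0537] [-0.002, -0.001, -0.376] rows>= 6.6
[-0.0976, -0.2404, 0.0] [0.0, 0.0, 0.0] rows>= 5.2
[-0.1304, -0.3178, 0.0] [0.0, 0.0, 0.0] rows>= 6.9
[0.0, 0.0, 0.2] [0.0, 0.0, 0.0] rows>= 4.0
[0.0, 0.0, 0.044] [0.0, 0.0, 0.0] rows>= 0.9
```

```bash
python3 -m jog '[[[-0.205,-0.253,-0.054],[0,0,-0.376]],[[-0.205,-0.253,-0.054],[0,0,-0.376]],[[-0.205,-0.253,-0.054],[0,0,-0.376]],[[-0.205,-0.253,-0.054],[0,0,-0.376]],[[-0.205,-0.253,-0.054],[0,0,-0.376]]]' 0.85
python3 - <<'E'
from h import *
G=rot([0,0,-1],[-.095,.995,0])
plan([((.43,.05,.26),G),((.58,-.234,.26),G)])
E
```

```text
t: 0.6
tool_pos: [0.2693, 0.3714, 0.2476]
tool_rot: [0.151, -3.138, 0.001]
contact_force: [0.9, 0.4, -0.5]
opening: 0.0722
grip_force: 0.0
[-0.1291, -0.3354, -0.0122] [-0.001, -0.0, 0.001] rows>= 7.2
[-0.1223, -0.297, 0.0] [0.0, 0.0, 0.0] rows>= 6.4
```

```bash
python3 -m jog '[[[-0.02,-0.045,-0.012],[0,0,0]],[[-0.04,-0.09,-0.012],[0,0,0]],[[-0.06,-0.135,-0.012],[0,0,0]],[[-0.08,-0.18,-0.012],[0,0,0]],[[-0.1,-0.225,-0.012],[0,0,0]]]' |head -2
python3 -m jog '[[[-0.02,-0.045,0],[0,0,0]],[[-0.04,-0.09,0],[0,0,0]],[[-0.06,-0.135,0],[0,0,0]],[[-0.08,-0.18,0],[0,0,0]],[[-0.1,-0.225,0],[0,0,0]]]' |head -2
python3 - <<'E'
from h import *
G=rot([0,0,-1],[-.095,.995,0])
plan([((.58,-.234,.26),G),((.58,-.234,.07),G)])
E
```

```text
t: 1.1
tool_pos: [0.3905, 0.157, 0.2597]
t: 1.6
tool_pos: [0.5115, -0.0576, 0.2595]
[-0.0515, -0.182, -0.0006] [0.0, -0.0, -0.001] rows>= 3.8
[0.0, 0.0, 0.19] [0.0, 0.0, 0.0] rows>= 3.8
```

```bash
python3 -m jog '[[[-0.012,-0.045,0],[0,0,0]],[[-0.025,-0.09,0],[0,0,0]],[[-0.038,-0.135,0],[0,0,0]],[[-0.0515,-0.182,0],[0,0,0]],[[-0.0515,-0.182,0],[0,0,0]]]' |head -2
python3 - <<'E'
from h import *
from station import optics,ctrl
d=optics.get_image("wrist");cv2.imwrite("pics/w1.png",d["image"])
o=ctrl.get_obs();print(o["tool_pos"],{k:v for k,v in d.items() if k!="image"})
G=rot([0,0,-1],[-.095,.995,0])
plan([((.58,-.234,.1),G),((.58,-.234,.016),G)])
E
```

```text
t: 2.1
tool_pos: [0.58, -0.2366, 0.2575]
[ 0.57950502 -0.23412419  0.25796794] {'fx': 309.70691628693146, 'fy': 309.70691628693146, 'cx': 317.99468074237194, 'cy': 198.32717604262209, 'mount': array([[ 3.18239942e-04, -9.57444295e-01, -2.88617950e-01,
         7.31649215e-02],
       [ 9.99999215e-01,  6.54547965e-04, -1.06872606e-03,
         1.20487556e-04],
       [ 1.21215996e-03, -2.88617383e-01,  9.57443751e-01,
        -1.66853585e-01],
       [ 0.00000000e+00,  0.00000000e+00,  0.00000000e+00,
         1.00000000e+00]])}
[-0.0009, -0.0002, 0.158] [0.002, -0.003, -0.003] rows>= 3.2
[0.0, 0.0, 0.084] [0.0, 0.0, 0.0] rows>= 1.7
```

View pics/w1.png

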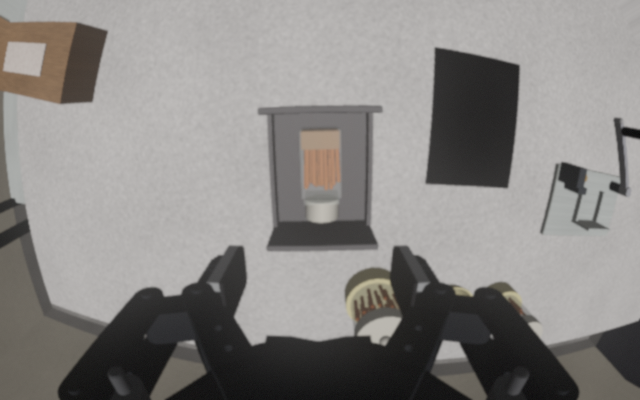

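```bash
python3 -m jog '[[[0,0,0.045],[0,0,0]],[[0,0,0.09],[0,0,0]],[[0,0,0.135],[0,0,0]],[[0,0,0.158],[0,0,0]],[[0,0,0.18],[0,0,0]]]' |head -2
python3 -m jog '[[[0,0,0.02],[0,0,0]],[[0,0,0.04],[0,0,0]],[[0,0,0.06],[0,0,0]],[[0,0,0.061],[0,0,0]]]'
python3 -m jog '[[[0,0,0],[0,0,0]],[[0,0,0],[0,0,0]],[[0,0,0],[0,0,0]],[[0,0,0],[0,0,0]],[[0,0,0],[0,0,0]]]' 0.3 60
python3 -c "
from station import ctrl;print(ctrl.get_obs()['q'])"
```

```text
t: 2.65
tool_pos: [0.5783, -0.2298, 0.0775]
t: 3.05
tool_pos: [0.577, -0.2293, 0.0156]
tool_rot: [0.151, -3.132, -0.006]
contact_force: [-0.7, 0.5, -0.6]
opening: 0.0724
grip_force: 0.0
t: 3.55
tool_pos: [0.5808, -0.2321, 0.0207]
tool_rot: [-0.15, 3.136, -0.001]
contact_force: [-1.0, 2.1, 6.4]
opening: 0.0502
grip_force: 64.1
[-4.99323570e-01  2.31078241e-01  1.74531831e+00  5.11985433e-04
  1.16299011e+00 -2.16565554e+00]
```

```bash
python3 -m jog '[[[0,0,-0.02],[0,0,0]],[[0,0,-0.05],[0,0,0]],[[0,0,-0.09],[0,0,0]],[[0,0,-0.13],[0,0,0]],[[0,0,-0.17],[0,0,0]]]'
python3 - <<'E'
from h import *
from station import ctrl
print(ctrl.get_obs()["opening"])
G=rot([0,0,-1],[-.05,.999,0])
plan([((.48,-.012,.18),G),((.48,-.012,.04),G),((.48,-.012,.018),G)])
E
```

```text
t: 4.05
tool_pos: [0.5787, -0.2314, 0.1888]
tool_rot: [0.149, -3.136, -0.002]
contact_force: [0.3, -0.0, -4.0]
opening: 0.0503
grip_force: 63.6
0.0502844345190223
[0.0774, 0.2278, 0.0093] [0.001, -0.002, 0.045] rows>= 4.8
[0.0, 0.0, 0.14] [0.0, 0.0, 0.0] rows>= 2.8
[0.0, 0.0, 0.022] [0.0, 0.0, 0.0] rows>= 0.4
```

```bash
python3 -m jog '[[[0.008,0.025,0.003],[0,0,0.01]],[[0.02,0.06,0.006],[0,0,0.02]],[[0.034,0.1,0.009],[0,0,0.045]],[[0.048,0.14,0.009],[0,0,0.045]],[[0.062,0.18,0.009],[0,0,0.045]]]' |head -2
python3 -m jog '[[[0.011,0.034,0],[0,0,0]],[[0.015,0.047,0],[0,0,0]],[[0.015,0.047,0.02],[0,0,0]],[[0.015,0.047,0.06],[0,0,0]],[[0.015,0.047,0.1],[0,0,0]]]' |head -2
python3 -m jog '[[[0,0,0.025],[0,0,0]],[[0,0,0.035],[0,0,0]],[[0,0,0.035],[0,0,0]],[[0,0,0.035],[0,0,0]]]'
python3 - <<'E'
from h import *
G=rot([0,0,-1],[-.05,.999,0])
plan([((.48,-.012,.018),G)])
E
```

```text
t: 4.55
tool_pos: [0.4991, -0.0571, 0.1783]
t: 5.05
tool_pos: [0.4841, -0.0127, 0.0793]
t: 5.45
tool_pos: [0.4846, -0.0128, 0.0462]
tool_rot: [-0.078, 3.139, -0.001]
contact_force: [0.4, 0.1, -3.8]
opening: 0.0503
grip_force: 63.7
[0.0047, 0.001, 0.0282] [-0.001, 0.002, -0.0] rows>= 0.6
```

```bash
python3 -m jog '[[[0,0,0.01],[0,0,0]],[[0,0,0.02],[0,0,0]],[[0,0,0.024],[0,0,0]],[[0,0,0.026],[0,0,0]],[[0,0,0.026],[0,0,0]]]'
python3 -m jog '[[[0,0,0.001],[0,0,0]],[[0,0,0.002],[0,0,0]],[[0,0,0.002],[0,0,0]]]'
```

```text
t: 5.95
tool_pos: [0.4833, -0.0123, 0.0185]
tool_rot: [0.079, -3.14, -0.0]
contact_force: [0.3, 0.5, -3.1]
opening: 0.0502
grip_force: 63.7
t: 6.25
tool_pos: [0.4839, -0.0124, 0.0177]
tool_rot: [-0.079, 3.14, -0.0]
contact_force: [-2.1, 0.4, 2.1]
opening: 0.0504
grip_force: 64.3
```

```bash
python3 -m jog '[[[0,0,0],[0,0,0]],[[0,0,0],[0,0,0]],[[0,0,0],[0,0,0]],[[0,0,0],[0,0,0]]]' 0.9
python3 -m jog '[[[0,0,-0.04],[0,0,0]],[[0,0,-0.08],[0,0,0]],[[0,0,-0.12],[0,0,0]],[[0,0,-0.16],[0,0,0]],[[0,0,-0.2],[0,0,0]]]' |head -3
python3 - <<'E'
from h import *
from station import optics,ctrl
o=ctrl.get_obs();d=optics.get_image("wrist");im=d["image"]
np.save("w2pose.npy",np.r_[o["tool_pos"],o["tool_rot"]]);print(o["tool_pos"],o["q"])
t=optics.get_image("side")["image"]
c=np.zeros((600,800,3),np.uint8)
c[:600,:400]=cv2.resize(im[60:270,240:380],(400,600),interpolation=cv2.INTER_CUBIC)
c[:400,400:]=cv2.resize(t[190:290,320:420],(400,400),interpolation=cv2.INTER_CUBIC)
cv2.imwrite("pics/w2.png",c)
E
```

```text
t: 6.65
tool_pos: [0.4839, -0.0125, 0.0171]
tool_rot: [-0.079, 3.14, -0.0]
contact_force: [0.6, 0.5, -0.3]
opening: 0.0769
grip_force: 0.0
t: 7.15
tool_pos: [0.4834, -0.0124, 0.2186]
tool_rot: [-0.079, 3.14, -0.0]
[ 0.48335214 -0.01236038  0.21864094] [-1.79650228e-01 -3.03640493e-01  1.91846795e+00  2.15206784e-05
  1.52618158e+00 -1.80062852e+00]
```

View pics/w2.png

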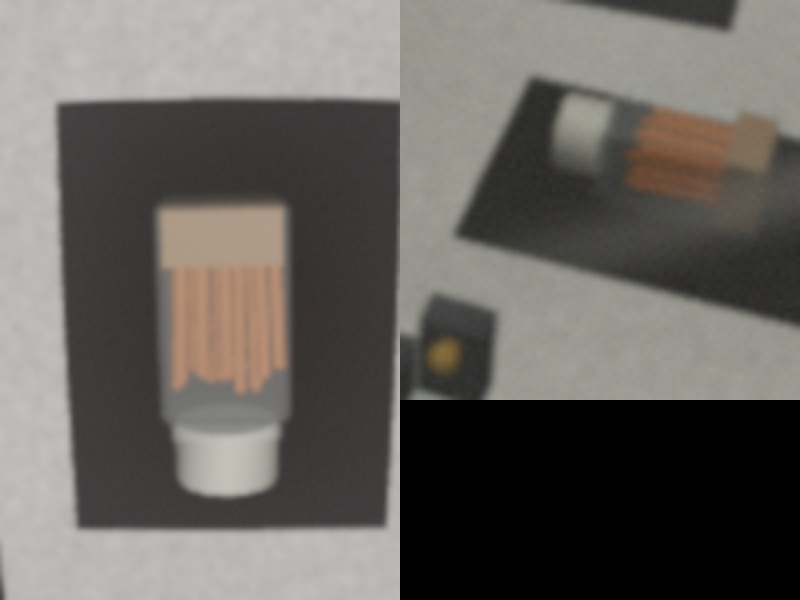

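```bash
cat >> h.py <<'E'
MT=np.array([[3.18239942e-04,-9.57444295e-01,-2.88617950e-01,7.31649215e-02],[9.99999215e-01,6.54547965e-04,-1.06872606e-03,1.20487556e-04],[1.21215996e-03,-2.88617383e-01,9.57443751e-01,-1.66853585e-01],[0,0,0,1]])
def wback(uv,pose,z):
    x=(np.array(uv)-[317.995,198.327])/309.707;r=np.hypot(*x);d=np.r_[x/r*np.sin(r),np.cos(r)]
    M=R.from_rotvec(pose[3:]).as_matrix();C=pose[:3]+M@MT[:3,3];d=M@MT[:3,:3]@d;return C+d*(z-C[2])/d[2]
E
python3 - <<'E'
from h import *
P=np.load("w2pose.npy")
for n,u,v,z in(("b",157,207,.055),("b",288,207,.055),("s",163,418,.055),("s",290,418,.055),("capend",227,496,.029)):
    print(n,wback((240+u/2.857,60+v/2.857),P,z))
E
```

```text
b [ 0.4379883  -0.03948622  0.055     ]
b [0.43552245 0.00925111 0.055     ]
s [ 0.5204612  -0.03435947  0.055     ]
s [0.51791755 0.01560916 0.055     ]
capend [ 0.56368406 -0.00678317  0.029     ]
```

```bash
for i in 1 2 3 4; do python3 -m jog '[[[0,0,0],[0,0,0.149]],[[0,0,0],[0,0,0.298]],[[0,0,0],[0,0,0.447]],[[0,0,0],[0,0,0.596]],[[0,0,0],[0,0,0.745]]]' 0.9|head -3|tail -2; done
python3 - <<'E'
from h import *
a=np.array([.998,.055,0]);psi=np.radians(52)
tz=-a*np.cos(psi)+[0,0,-np.sin(psi)];M=rot(tz,[.055,-.998,0])
G=np.array([.434,-.015,.029])+.075*a+[0,0,.008];T=G+.024*tz;print(T)
plan([(T-.12*tz,M),(T,M)])
E
```

```text
tool_pos: [0.4833, -0.0124, 0.2161]
tool_rot: [-1.078, -2.95, 0.0]
tool_pos: [0.4833, -0.0124, 0.2161]
tool_rot: [-2.078, -2.355, 0.001]
tool_pos: [0.4833, -0.0123, 0.2161]
tool_rot: [-2.793, -1.437, 0.001]
tool_pos: [0.4833, -0.0123, 0.2161]
tool_rot: [-3.125, -0.322, 0.001]
[ 0.49410368 -0.01168767  0.01808774]
[0.0838, 0.0127, 0.1033] [0.05, -0.661, 0.145] rows>= 4.5
[0.0, 0.0, 0.12] [0.0, 0.0, 0.0] rows>= 2.4
```

```bash
python3 -m jog '[[[0.02,0.003,0.01],[0.01,-0.132,0.03]],[[0.04,0.006,0.03],[0.02,-0.264,0.058]],[[0.06,0.009,0.05],[0.03,-0.4,0.087]],[[0.075,0.012,0.08],[0.04,-0.53,0.116]],[[0.084,0.0127,0.103],[0.05,-0.661,0.145]]]' |head -3
python3 - <<'E'
from h import *
from station import ctrl
a=np.array([.998,.055,0]);psi=np.radians(52)
tz=-a*np.cos(psi)+[0,0,-np.sin(psi)];M=rot(tz,[.055,-.998,0])
G=np.array([.434,-.015,.029])+.075*a+[0,0,.008];T=G+.024*tz;print(T,ctrl.get_obs()["q"])
plan([(T-.12*tz,M),(T,M)])
E
```

```text
t: 9.75
tool_pos: [0.5693, -0.007, 0.112]
tool_rot: [2.948, 0.089, -1.021]
[ 0.49410368 -0.01168767  0.01808774] [-0.09226857  0.47796758  1.38255922 -0.1015707   1.94057684  1.41391102]
[-0.0016, 0.0005, 0.0004] [0.004, 0.004, 0.004] rows>= 0.0
[0.0, 0.0, 0.12] [0.0, 0.0, 0.0] rows>= 2.4
```

```bash
python3 -m jog '[[[0,0,0.03],[0,0,0]],[[-0.001,0,0.06],[0,0,0]],[[-0.001,0,0.09],[0,0,0]],[[-0.001,0,0.11],[0,0,0]],[[-0.001,0,0.12],[0,0,0]]]'
python3 -m jog '[[[0,0,0],[0,0,0]],[[0,0,0],[0,0,0]],[[0,0,0],[0,0,0]],[[0,0,0],[0,0,0]],[[0,0,0],[0,0,0]]]' 0.3 80
python3 - <<'E'
from h import *
from station import optics
c=np.zeros((300,700,3),np.uint8)
c[:,:300]=cv2.resize(optics.get_image("side")["image"][190:290,320:420],(300,300),interpolation=cv2.INTER_CUBIC)
c[:250,300:]=cv2.resize(optics.get_image("wrist")["image"],(400,250))
cv2.imwrite("pics/g2.png",c)
E
```

```text
t: 10.25
tool_pos: [0.4913, -0.0115, 0.0174]
tool_rot: [2.949, 0.091, -1.022]
contact_force: [0.3, 0.3, -0.9]
opening: 0.077
grip_force: 0.0
t: 10.75
tool_pos: [0.4954, -0.0118, 0.0208]
tool_rot: [2.952, 0.09, -1.01]
contact_force: [3.0, -0.6, 1.7]
opening: 0.0497
grip_force: 85.6
```

View pics/g2.png

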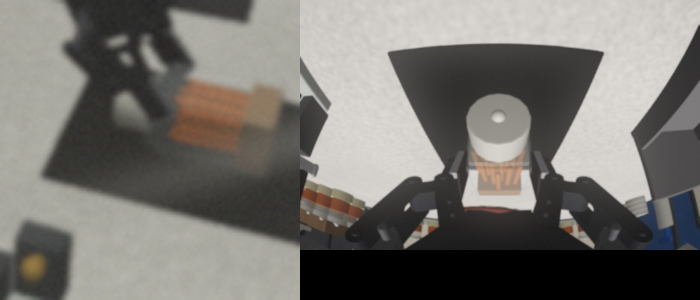

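```bash
cat > bayplan.py <<'E'
from h import *
from scipy.spatial.transform import Slerp
def hom(p,M): H=np.eye(4);H[:3,:3]=M;H[:3,3]=p;return H
P0=np.array([.4954,-.0118,.0208]);M0=R.from_rotvec([2.952,.09,-1.010]).as_matrix()
y=-M0[:,1].copy();a=np.cross(y,[0,0,1.]);a/=np.linalg.norm(a);b=np.array([.434,0,.029])
k=P0+M0@[0,0,-.024];b[1]=k[1]-(k[0]-.434)*a[1]/a[0]
# jar axes: z=a, y lateral, x = down->carrier +x
J0=hom(b,np.c_[[0,0,-1.],y,a]);J0[:3,0]=np.cross(J0[:3,1],J0[:3,2])
JT=np.linalg.inv(hom(P0,M0))@J0
th=.012;C=np.array([.5937,.2773,0])
def tool(base,th=th): # jar upright
    H=hom(base,R.from_euler('z',th).as_matrix())@np.linalg.inv(JT);return H[:3,3],H[:3,:3]
def bay(dx,dy,z): return C+R.from_euler('z',th).as_matrix()@[dx,dy,0]+[0,0,z]
E
python3 - <<'E'
from bayplan import *
print(JT.round(3),b,a,np.linalg.det(J0[:3,:3]))
T,M=tool(bay(-.003,0,.17));print(T,M[:,2])
A=P0+[0,0,.2];S=Slerp([0,1],R.from_matrix([M0,M]));
B=np.array([.47,.1,.31])
print(np.degrees((S(0).inv()*S(1)).magnitude()))
plan([(A,M0),(A+(T-A)*.33+[0,0,.04],S(.33).as_matrix()),(A+(T-A)*.67+[0,0,.04],S(.67).as_matrix()),(T,M)])
E
```

```text
[[ 0.613 -0.     0.79  -0.054]
 [-0.    -1.    -0.    -0.   ]
 [ 0.79  -0.    -0.613  0.031]
 [ 0.     0.     0.     1.   ]] [ 0.434     -0.0155485  0.029    ] [ 0.99813158  0.0611012  -0.        ] 1.0000000000000002
[0.5988997  0.27735665 0.23151432] [ 0.79034656  0.00948461 -0.61258661]
90.03383389998781
[-0.1224, 0.0, -0.1582] [-0.0, 0.0, 0.0] rows>= 4.0
[0.0049, -0.0931, -0.0589] [-0.002, 0.518, 0.018] rows>= 3.5
[0.0386, -0.0966, -0.0101] [-0.002, 0.534, 0.018] rows>= 3.6
[0.0203, -0.0948, 0.047] [-0.002, 0.518, 0.018] rows>= 3.5
```

```bash
python3 -m jog '[[[-0.012,0,-0.016],[0,0,0]],[[-0.036,0,-0.047],[0,0,0]],[[-0.065,0,-0.084],[0,0,0]],[[-0.094,0,-0.121],[0,0,0]],[[-0.1224,0,-0.158],[0,0,0]]]'
python3 -m jog '[[[0.001,-0.018,-0.012],[0,0.104,0.004]],[[0.002,-0.037,-0.024],[0,0.207,0.007]],[[0.003,-0.056,-0.035],[-0.001,0.311,0.011]],[[0.004,-0.074,-0.047],[-0.002,0.414,0.014]],[[0.005,-0.093,-0.059],[-0.002,0.518,0.018]]]'
python3 - <<'E'
from bayplan import *
T,M=tool(bay(-.003,0,.17))
A=P0+[0,0,.2];S=Slerp([0,1],R.from_matrix([M0,M]));
plan([(A+(T-A)*.67+[0,0,.04],S(.67).as_matrix()),(T,M)])
E
```

```text
t: 11.35
tool_pos: [0.4937, -0.0116, 0.2203]
tool_rot: [2.95, 0.091, -1.017]
contact_force: [0.4, 0.6, -4.1]
opening: 0.0497
grip_force: 85.0
t: 11.85
tool_pos: [0.5285, 0.0841, 0.2626]
tool_rot: [3.121, 0.07, -0.222]
contact_force: [0.5, -0.3, -3.8]
opening: 0.0497
grip_force: 84.9
[0.0393, -0.096, -0.0119] [-0.003, 0.535, 0.018] rows>= 3.6
[0.0203, -0.0948, 0.047] [-0.002, 0.518, 0.018] rows>= 3.5
```

```bash
python3 -m jog '[[[0.008,-0.019,-0.003],[0,0.107,0.004]],[[0.016,-0.038,-0.005],[-0.001,0.214,0.007]],[[0.024,-0.057,-0.007],[-0.002,0.321,0.011]],[[0.032,-0.077,-0.01],[-0.002,0.428,0.014]],[[0.039,-0.096,-0.012],[-0.003,0.535,0.018]]]' |head -2
python3 -m jog '[[[0.004,-0.019,0.009],[0,0.104,0.004]],[[0.008,-0.038,0.019],[0,0.207,0.007]],[[0.012,-0.057,0.028],[-0.001,0.311,0.011]],[[0.016,-0.076,0.038],[-0.002,0.414,0.014]],[[0.02,-0.095,0.047],[-0.002,0.518,0.018]]]'
python3 -m jog '[[[0,0,0],[0,0,0]],[[0,0,0],[0,0,0]]]' >/dev/null
python3 - <<'E'
from bayplan import *
from station import optics
T,M=tool(bay(-.003,0,.17));plan([(T,M)])
s=optics.get_image("side")["image"];t=optics.get_image("top")["image"]
cv2.imwrite("pics/s3full.png",s)
c=np.zeros((600,800,3),np.uint8)
c[:600,:400]=cv2.resize(s[190:340,220:320],(400,600),interpolation=cv2.INTER_CUBIC)
c[:400,400:]=cv2.resize(t[180:280,165:265],(400,400),interpolation=cv2.INTER_CUBIC)
cv2.imwrite("pics/s3.png",c)
print(proj("side",[bay(-.003,0,.17),bay(-.003,0,.29)]+[bay(-.003+x,y,.17) for x,y in((-.026,.026),(-.026,-.026),(.026,.026))]))
E
```

```text
t: 12.35
tool_pos: [0.5638, 0.1818, 0.2672]
t: 12.85
tool_pos: [0.597, 0.2767, 0.2291]
tool_rot: [-2.82, -0.017, -1.376]
contact_force: [1.3, -0.5, -3.8]
opening: 0.0499
grip_force: 85.0
[0.0036, -0.0012, -0.0003] [0.002, 0.01, 0.003] rows>= 0.1
[[290.13971444 252.19925535]
 [288.6830309  195.0485243 ]
 [297.86839734 267.02176249]
 [310.54480264 246.62006126]
 [269.12445526 257.94528343]]
```

View pics/s3.png

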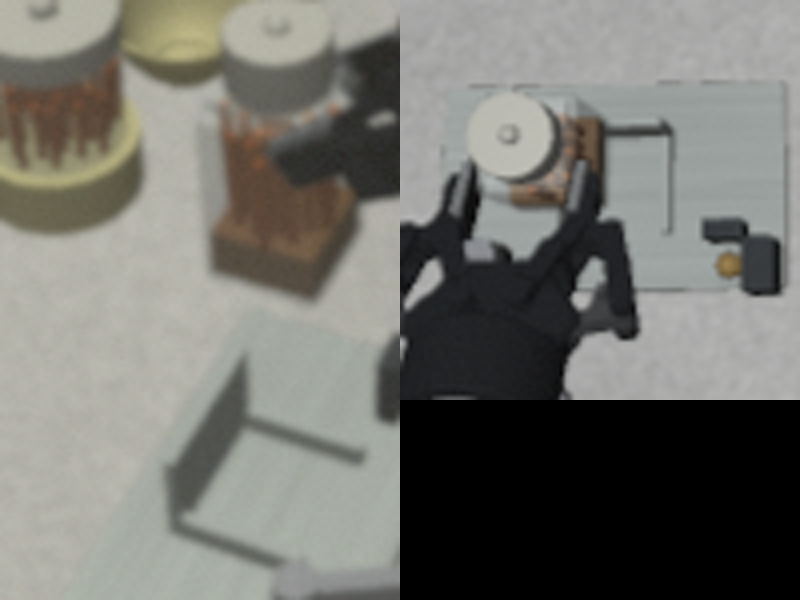

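Run:
```python
from bayplan import *
from station import ctrl
o=ctrl.get_obs();H=hom(o["tool_pos"],R.from_rotvec(o["tool_rot"]).as_matrix())@JT
print("jar model base",H[:3,3],"axis",H[:3,2],"x",H[:3,0])
print("cap model",(H@[0,0,.12,1])[:3],"tri",tri((192.25,213.0),(289.25,196.9)))
print(proj("side",[(H@[x,y,0,1])[:3] for x,y in((-.026,.026),(-.026,-.026),(.026,.026))]+[(H@[0,0,.12,1])[:3]]))
print("lip pred",proj("side",[bay(.031,.0315,.024),bay(.031,-.0315,.024),bay(.031,.0315,.062),bay(.031,-.0315,.062)]))
print("top pred",proj("top",[bay(.031,.0315,.062),bay(.031,-.0315,.062),bay(.031,-.0315,.024),bay(-.03,-.0315,.024)]))
```

```text
jar model base [0.59053734 0.27604194 0.17116555] axis [3.77151104e-03 4.87119854e-04 9.99992769e-01] x [ 0.99993416  0.01083542 -0.00377657]
cap model [0.59098992 0.2761004  0.29116468] tri [0.59071319 0.27582089 0.2854881 ]
[[298.24914367 266.0100318 ]
 [310.93848144 245.65929864]
 [269.52374246 257.01645877]
 [288.83169165 193.97186913]]
lip pred [[267.40804168 316.05619036]
 [282.50882855 291.75207714]
 [266.40660885 302.27295198]
 [281.94193236 278.08024341]]
top pred [[201.64222309 211.69331833]
 [227.62969152 211.25998403]
 [230.33051465 213.34535335]
 [230.03895852 237.76774707]]
```

Run:
```python
from bayplan import *
g=cv2.cvtColor(cv2.imread("pics/top0.png"),cv2.COLOR_BGR2GRAY).astype(int)
print("rows 222-232 mean, cols 172..266");m=g[222:232,:].mean(0).round().astype(int)
print(dict(zip(range(172,180),m[172:180])),dict(zip(range(200,210),m[200:210])),dict(zip(range(227,238),m[227:238])))
m2=g[218:228].mean(0).round().astype(int);print(dict(zip(range(256,268),m2[256:268])))
print("col 210-226 rows", dict(zip(range(196,240),g[196:240,210:226].mean(1).round().astype(int))))
m=g[:,190:220].mean(1).round().astype(int);print({r:m[r] for r in range(196,206)}, {r:int(g[r,212:235].mean()) for r in range(246,260)})
for z,y in((.012,.1075),(.012,-.1075),(.024,.0315),(.012,.0315),(.024,-.0315),(.024,-.0355),(.012,-.0355)):print(y,z,proj("top",[bay(-.0,y,z)]))
for x,z in((.065,.012),(-.065,.012),(.031,.012),(.031,.062),(.036,.062)):print("x",x,z,proj("top",[bay(x,0,z)]))
```

```text
rows 222-232 mean, cols 172..266
{172: np.int64(161), 173: np.int64(160), 174: np.int64(159), 175: np.int64(144), 176: np.int64(149), 177: np.int64(154), 178: np.int64(153), 179: np.int64(153)} {200: np.int64(153), 201: np.int64(153), 202: np.int64(152), 203: np.int64(151), 204: np.int64(123), 205: np.int64(96), 206: np.int64(135), 207: np.int64(153), 208: np.int64(152), 209: np.int64(152)} {227: np.int64(150), 228: np.int64(150), 229: np.int64(150), 230: np.int64(151), 231: np.int64(152), 232: np.int64(112), 233: np.int64(130), 234: np.int64(150), 235: np.int64(150), 236: np.int64(150), 237: np.int64(150)}
{256: np.int64(151), 257: np.int64(151), 258: np.int64(151), 259: np.int64(151), 260: np.int64(150), 261: np.int64(124), 262: np.int64(145), 263: np.int64(161), 264: np.int64(161), 265: np.int64(160), 266: np.int64(160), 267: np.int64(160)}
col 210-226 rows {196: np.int64(160), 197: np.int64(161), 198: np.int64(161), 199: np.int64(161), 200: np.int64(160), 201: np.int64(154), 202: np.int64(151), 203: np.int64(150), 204: np.int64(149), 205: np.int64(147), 206: np.int64(147), 207: n
[... 819 characters left out ...]
p.int64(153), 205: np.int64(149)} {246: 154, 247: 153, 248: 152, 249: 151, 250: 149, 251: 150, 252: 119, 253: 150, 254: 165, 255: 164, 256: 164, 257: 164, 258: 163, 259: 163}
0.1075 0.012 [[175.64081957 227.15199445]]
-0.1075 0.012 [[261.2879651  225.72751674]]
0.0315 0.024 [[204.85383616 226.12999975]]
0.0315 0.012 [[205.91131431 226.64853757]]
-0.0315 0.024 [[230.18292034 225.7086894 ]]
-0.0355 0.024 [[231.79123957 225.68193748]]
-0.0355 0.012 [[232.6014758  226.20462855]]
x 0.065 0.012 [[218.86109707 200.85940179]]
x -0.065 0.012 [[218.05050364 252.44898486]]
x 0.031 0.012 [[218.65168733 214.18712013]]
x 0.031 0.062 [[214.63547634 211.4766592 ]]
x 0.036 0.062 [[214.67026576 209.43338644]]
```

Run:
```python
from bayplan import *
T,M=tool(bay(-.003,0,.09));T2,_=tool(bay(-.003,0,.035));plan([(T,M),(T2,M)])
```

```text
[-0.064, -0.0012, 0.0499] [0.001, 0.004, -0.0] rows>= 1.6
[-0.0435, 0.0, 0.0337] [0.0, 0.0, 0.0] rows>= 1.1
```

```bash
python3 -m jog '[[[-0.012,-0.0005,0.01],[0,0,0]],[[-0.026,-0.001,0.02],[0,0.002,0]],[[-0.04,-0.0012,0.03],[0,0.004,0]],[[-0.054,-0.0012,0.04],[0,0.004,0]],[[-0.064,-0.0012,0.05],[0,0.004,0]]]' |head -2
python3 -m jog '[[[-0.008,0,0.006],[0,0,0]],[[-0.018,0,0.014],[0,0,0]],[[-0.028,0,0.022],[0,0,0]],[[-0.038,0,0.03],[0,0,0]],[[-0.0435,0,0.0337],[0,0,0]]]'
python3 -m jog '[[[0,0,0],[0,0,0]],[[0,0,0],[0,0,0]]]' >/dev/null
python3 - <<'E'
from bayplan import *
from station import ctrl
o=ctrl.get_obs();H=hom(o["tool_pos"],R.from_rotvec(o["tool_rot"]).as_matrix())@JT
print("base",H[:3,3],"axis",H[:3,2],o["contact_force"])
T,M=tool(bay(-.003,0,.022));T2,_=tool(bay(-.003,0,.012));plan([(T,M),(T2,M)])
E
```

```text
t: 13.65
tool_pos: [0.5997, 0.277, 0.1516]
t: 14.15
tool_pos: [0.5993, 0.2757, 0.1003]
tool_rot: [-2.821, -0.018, -1.365]
contact_force: [0.6, 0.4, -3.4]
opening: 0.0497
grip_force: 85.1
base [0.59064971 0.27651283 0.04012266] axis [ 0.00861538 -0.00227803  0.99996029] [-0.8213021  -0.36552774 -3.87853273]
[-0.0145, -0.0008, 0.0108] [-0.003, 0.009, -0.0] rows>= 0.4
[-0.0079, 0.0, 0.0061] [0.0, 0.0, 0.0] rows>= 0.2
```

```bash
python3 -m jog '[[[-0.005,-0.0005,0.0036],[0,0.004,0]],[[-0.01,-0.0008,0.0072],[0,0.006,0]],[[-0.0145,-0.0008,0.0108],[0,0.006,0]],[[-0.0145,-0.0008,0.0108],[0,0.006,0]]]'|tail -5
python3 -m jog '[[[-0.0016,0,0.0012],[0,0,0]],[[-0.0032,0,0.0024],[0,0,0]],[[-0.0032,0,0.0024],[0,0,0]]]'
python3 -m jog '[[[-0.0016,0,0.0012],[0,0,0]],[[-0.0024,0,0.0018],[0,0,0]],[[-0.0024,0,0.0018],[0,0,0]]]'
```

```text
tool_pos: [0.5977, 0.2747, 0.0889]
tool_rot: [-2.825, -0.023, -1.346]
contact_force: [-0.9, -0.7, -3.2]
opening: 0.0495
grip_force: 85.1
t: 15.05
tool_pos: [0.5979, 0.2746, 0.0869]
tool_rot: [-2.825, -0.024, -1.343]
contact_force: [-0.2, -0.4, -3.4]
opening: 0.0499
grip_force: 85.1
t: 15.35
tool_pos: [0.5978, 0.2743, 0.085]
tool_rot: [-2.826, -0.024, -1.339]
contact_force: [-0.5, -0.2, -1.8]
opening: 0.0498
grip_force: 85.1
```

Run:
```python
from bayplan import *
from station import ctrl,optics
o=ctrl.get_obs();H=hom(o["tool_pos"],R.from_rotvec(o["tool_rot"]).as_matrix())@JT
print("base",H[:3,3],"axis",H[:3,2],"x",H[:3,0],o["contact_force"],o["wrist_torque"],o["q"])
T,M=tool(bay(-.003,0,H[2,3]));plan([(T,M)])
s=optics.get_image("side")["image"];t=optics.get_image("top")["image"]
c=np.zeros((600,800,3),np.uint8)
c[:600,:400]=cv2.resize(s[220:370,230:330],(400,600),interpolation=cv2.INTER_CUBIC)
c[:400,400:]=cv2.resize(t[190:270,175:255],(400,400),interpolation=cv2.INTER_CUBIC)
cv2.imwrite("pics/s4.png",c)
for z in(.012,.024):print(proj("side",[bay(-.003+x,y,z) for x,y in((-.026,.026),(-.026,-.026),(.026,.026))])-[230,220])
```

```text
base [0.58796441 0.27451465 0.02368409] axis [ 0.02637057 -0.00555365  0.99963681] x [ 0.99944786  0.02036628 -0.02625244] [-0.51850303 -0.20251213 -1.84792529] [-0.01153707  0.92617184 -0.01000955] [ 0.47189936 -0.08725203  2.17676123 -1.02357781  0.40233653  2.85902717]
[0.0009, -0.003, 0.0008] [-0.01, 0.026, 0.0] rows>= 0.2
[[ 68.63749236 108.60338459]
 [ 79.95975782  87.67413563]
 [ 42.95543469  99.41800761]]
[[ 68.58500718 104.40088397]
 [ 79.99987873  83.4871996 ]
 [ 42.693476    95.21456194]]
```

View pics/s4.png

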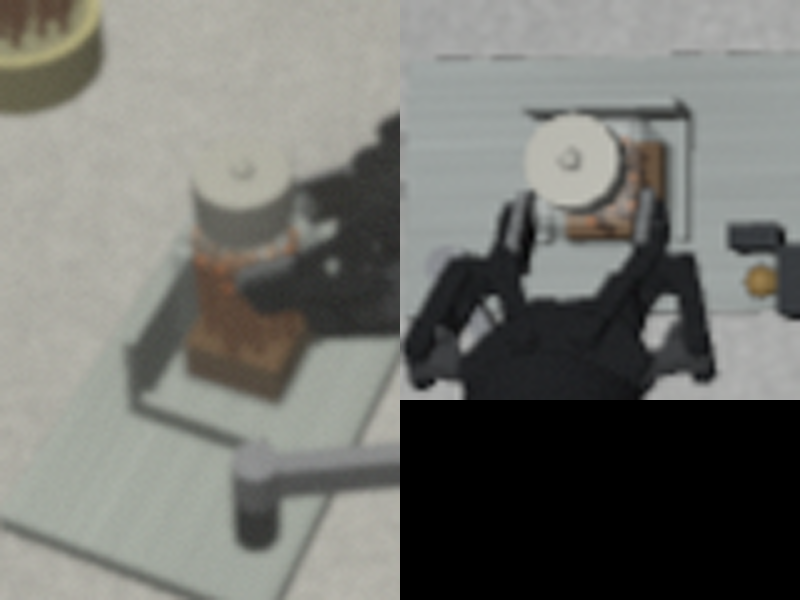

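```bash
cat > st.py <<'E'
from bayplan import *
from station import ctrl
o=ctrl.get_obs();H=hom(o["tool_pos"],R.from_rotvec(o["tool_rot"]).as_matrix())@JT
print("base",H[:3,3].round(4),"axis",H[:3,2].round(3),"yaw",H[1,0].round(3),o["contact_force"].round(1),"q",o["q"].round(4))
E
python3 -m jog '[[[-0.0016,-0.001,0.0012],[0,0,0]],[[-0.0032,-0.002,0.0024],[0,0,0]],[[-0.0032,-0.002,0.0024],[0,0,0]]]'>/dev/null;python3 st.py
python3 -m jog '[[[-0.0016,0,0.0012],[0,0,0]],[[-0.0024,0,0.0018],[0,0,0]],[[-0.0024,0,0.0018],[0,0,0]]]'>/dev/null;python3 st.py
```

```text
base [0.5875 0.2762 0.0211] axis [ 0.03  -0.006  1.   ] yaw 0.021 [ 0.3 -0.6 -2.4] q [ 0.4741 -0.0807  2.1743 -1.0236  0.4017  2.8617]
base [0.5872 0.2758 0.0191] axis [ 0.032 -0.006  0.999] yaw 0.022 [-0.6 -0.1 -3.7] q [ 0.4727 -0.0779  2.1749 -1.0236  0.399   2.862 ]
```

```bash
python3 -m jog '[[[-0.001,0,0.002],[0,0,0]],[[-0.0016,0,0.0032],[0,0,0]],[[-0.0016,0,0.0032],[0,0,0]]]'>/dev/null;python3 st.py
python3 -m jog '[[[-0.0008,0,0.0006],[0,0,0]],[[-0.0016,0,0.0012],[0,0,0]],[[-0.0016,0,0.0012],[0,0,0]]]'>/dev/null;python3 st.py
python3 -m jog '[[[-0.0008,0,0.0006],[0,0,0]],[[-0.0012,0,0.0009],[0,0,0]],[[-0.0012,0,0.0009],[0,0,0]]]'>/dev/null;python3 st.py
```

```text
base [0.5887 0.2756 0.017 ] axis [ 0.034 -0.007  0.999] yaw 0.022 [-0.2  0.3 -4.6] q [ 0.4697 -0.0711  2.1719 -1.0236  0.3948  2.8614]
base [0.5884 0.2755 0.0157] axis [ 0.036 -0.007  0.999] yaw 0.023 [ 0.2 -0.1 -3.4] q [ 0.469  -0.0694  2.1724 -1.0236  0.393   2.8616]
base [0.5883 0.2754 0.0148] axis [ 0.037 -0.007  0.999] yaw 0.023 [-0.1  0.  -3.3] q [ 0.4685 -0.0679  2.1725 -1.0236  0.3917  2.8618]
```

```bash
python3 -m jog '[[[-0.0008,0,0.0006],[0,0,0]],[[-0.0012,0,0.0009],[0,0,0]],[[-0.0012,0,0.0009],[0,0,0]]]'>/dev/null;python3 st.py
python3 -m jog '[[[-0.0008,0,0.0006],[0,0,0]],[[-0.0012,0,0.0009],[0,0,0]],[[-0.0012,0,0.0009],[0,0,0]]]'>/dev/null;python3 st.py
python3 -m jog '[[[-0.0008,0,0.0006],[0,0,0]],[[-0.0012,0,0.0009],[0,0,0]],[[-0.0012,0,0.0009],[0,0,0]]]'>/dev/null;python3 st.py
```

```text
base [0.5881 0.2753 0.0138] axis [ 0.038 -0.008  0.999] yaw 0.023 [-0.1 -0.4 -3.6] q [ 0.4678 -0.0664  2.1726 -1.0236  0.3904  2.8619]
base [0.588  0.2751 0.0128] axis [ 0.039 -0.008  0.999] yaw 0.024 [-0.7  0.1 -3.5] q [ 0.4672 -0.065   2.1728 -1.0236  0.3891  2.8621]
base [0.5884 0.2752 0.0125] axis [ 0.039 -0.008  0.999] yaw 0.024 [-0.8 -0.4 -0.5] q [ 0.4666 -0.0639  2.1723 -1.0238  0.3878  2.8622]
```

```bash
python3 -m jog '[[[-0.0004,0,0.0003],[0,0,0]],[[-0.0008,0,0.0006],[0,0,0]],[[-0.0008,0,0.0006],[0,0,0]]]' - 20;python3 st.py
python3 -m jog '[[[-0.0004,0,0.0003],[0,0,0]],[[-0.0008,0,0.0006],[0,0,0]],[[-0.0008,0,0.0006],[0,0,0]]]';python3 st.py
```

```text
t: 18.15
tool_pos: [0.5992, 0.275, 0.0737]
tool_rot: [-2.831, -0.028, -1.32]
contact_force: [-4.7, -1.6, 5.1]
opening: 0.0499
grip_force: 86.2
base [0.5886 0.2753 0.0126] axis [ 0.039 -0.008  0.999] yaw 0.024 [-4.7 -1.6  5.1] q [ 0.4663 -0.0634  2.1719 -1.0241  0.3872  2.8622]
t: 18.45
tool_pos: [0.5996, 0.275, 0.0739]
tool_rot: [-2.83, -0.028, -1.32]
contact_force: [-6.9, -1.7, 9.2]
opening: 0.05
grip_force: 86.7
base [0.589  0.2753 0.0127] axis [ 0.039 -0.008  0.999] yaw 0.024 [-6.9 -1.7  9.2] q [ 0.466  -0.0631  2.1714 -1.0244  0.3867  2.8623]
```

```bash
python3 -m jog '[[[0,0,0],[0,0,0]],[[0,0,0],[0,0,0]],[[0,0,0],[0,0,0]]]' 0.3 20;python3 st.py
```

```text
t: 18.75
tool_pos: [0.5995, 0.275, 0.0739]
tool_rot: [-2.83, -0.028, -1.32]
contact_force: [-7.5, -2.1, 8.8]
opening: 0.0497
grip_force: 86.7
base [0.589  0.2753 0.0127] axis [ 0.039 -0.008  0.999] yaw 0.024 [-7.5 -2.1  8.8] q [ 0.466  -0.0631  2.1715 -1.0244  0.3867  2.8623]
```

```bash
python3 -m jog '[[[0.0006,0,-0.0006],[0,0,0]],[[0.0006,0,-0.0008],[0,0,0]],[[0.0006,0,-0.0008],[0,0,0]]]' 0.588 20 |tail -3;python3 st.py
python3 -m jog '[[[0,0,0],[0,0,0]],[[0,0,0],[0,0,0]],[[0,0,0],[0,0,0]]]' 0.60 20|tail -3;python3 st.py
python3 -m jog '[[[0,0,0],[0,0,0]],[[0,0,0],[0,0,0]],[[0,0,0],[0,0,0]]]' 0.615 20|tail -3;python3 st.py
```

```text
contact_force: [-2.4, -0.1, 3.2]
opening: 0.0503
grip_force: 60.2
base [0.588  0.2753 0.0121] axis [ 0.041 -0.009  0.999] yaw 0.025 [-2.4 -0.1  3.2] q [ 0.466  -0.0642  2.1728 -1.0194  0.3867  2.8577]
contact_force: [0.1, 0.4, 2.2]
opening: 0.0515
grip_force: 25.8
base [0.5878 0.2752 0.0118] axis [ 0.041 -0.009  0.999] yaw 0.025 [0.1 0.4 2.2] q [ 0.4661 -0.064   2.173  -1.0192  0.3867  2.8577]
contact_force: [0.2, 1.4, 0.1]
opening: 0.0523
grip_force: 0.5
base [0.5873 0.2748 0.0112] axis [ 0.042 -0.008  0.999] yaw 0.024 [0.2 1.4 0.1] q [ 0.466  -0.0638  2.1736 -1.019   0.3872  2.8577]
```

```bash
python3 -m jog '[[[0,0,0],[0,0,0]],[[0,0,0],[0,0,0]],[[0,0,0],[0,0,0]]]' 0.8 |tail -3
python3 -m jog '[[[0,0,-0.02],[0,0,0]],[[0,0,-0.04],[0,0,0]],[[0,0,-0.06],[0,0,0]],[[0,0,-0.09],[0,0,0]],[[0,0,-0.12],[0,0,0]]]';python3 st.py
python3 -m jog '[[[0.04,0,-0.03],[0,0,0]],[[0.07,0,-0.06],[0,0,0]],[[0.1,0,-0.09],[0,0,0]]]' |head -2
python3 - <<'E'
from h import *
from station import optics
s=optics.get_image("side")["image"];t=optics.get_image("top")["image"]
c=np.zeros((600,800,3),np.uint8)
c[:600,:400]=cv2.resize(s[220:370,230:330],(400,600),interpolation=cv2.INTER_CUBIC)
c[:600,400:]=cv2.resize(t[190:310,175:255],(400,600),interpolation=cv2.INTER_CUBIC)
cv2.imwrite("pics/s5.png",c);cv2.imwrite("pics/top5.png",t)
E
```

```text
contact_force: [-0.2, -0.0, 0.2]
opening: 0.0681
grip_force: 0.0
t: 20.45
tool_pos: [0.5056, 0.2712, 0.1501]
tool_rot: [-2.834, -0.027, -1.315]
contact_force: [0.3, 0.4, 0.6]
opening: 0.0686
grip_force: 0.0
base [0.4948 0.2715 0.089 ] axis [ 0.043 -0.008  0.999] yaw 0.024 [0.3 0.4 0.6] q [ 0.5712 -0.429   2.314  -0.7619  0.6054  2.6171]
t: 20.75
tool_pos: [0.5017, 0.2701, 0.2862]
```

View pics/s5.png

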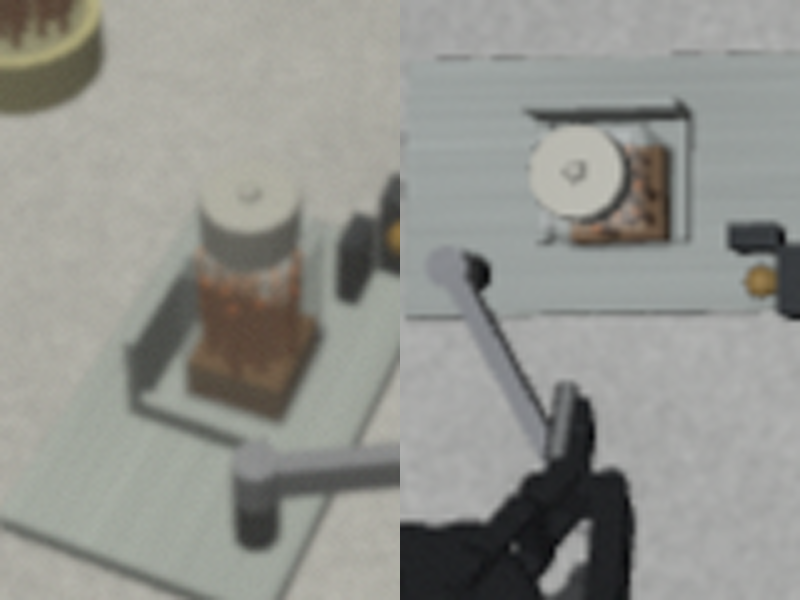

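```bash
cat > kp.py <<'E'
from bayplan import *
D=rot([0,0,-1],[.012,-1,0])
hg=np.array([.5489,.3490,0])
def peg(t,z): return hg+.122*(R.from_euler('z',th).as_matrix()@[-np.sin(t),-np.cos(t),0])+[0,0,z]
E
python3 - <<'E'
from kp import *
print(peg(1.06,.124))
plan([((.443,.288,.24),D),(peg(1.06,.09),D)])
E
```

```text
[0.44319599 0.2880848  0.124     ]
[-0.0818, -0.0167, -0.0117] [-0.021, -0.883, 0.005] rows>= 5.9
[0.0002, -0.0001, 0.15] [0.0, 0.0, 0.0] rows>= 3.0
```

```bash
python3 -m jog '[[[-0.02,-0.004,-0.003],[-0.004,-0.149,0]],[[-0.04,-0.008,-0.006],[-0.008,-0.29,0]],[[-0.06,-0.012,-0.009],[-0.012,-0.44,0]],[[-0.08,-0.0167,-0.0117],[-0.016,-0.59,0]],[[-0.0818,-0.0167,-0.0117],[-0.02,-0.73,0]]]' 0.7|head -2
python3 -m jog '[[[0,0,0],[0,-0.149,0]],[[0,0,0],[0,-0.155,0.005]],[[0,0,0],[0,-0.155,0.005]],[[0,0,0],[0,-0.155,0.005]]]'|head -2
python3 - <<'E'
from kp import *
from station import ctrl;print(ctrl.get_obs()["q"])
plan([(peg(1.06,.13),D),(peg(1.06,.09),D)])
E
```

```text
t: 21.35
tool_pos: [0.4384, 0.2864, 0.2283]
t: 21.75
tool_pos: [0.4395, 0.286, 0.2293]
[ 4.35629321e-01 -1.90611788e-01  1.80730289e+00 -1.32710308e-03
  1.54114063e+00  1.99681235e+00]
[0.0051, -0.0029, 0.0993] [0.008, 0.014, -0.002] rows>= 2.0
[0.0, 0.0, 0.04] [0.0, 0.0, 0.0] rows>= 0.8
```

```bash
python3 -m jog '[[[0.003,-0.002,0.03],[0.008,0.014,0]],[[0.005,-0.003,0.06],[0.008,0.014,0]],[[0.005,-0.003,0.09],[0.008,0.014,0]],[[0.005,-0.003,0.12],[0.008,0.014,0]],[[0.005,-0.003,0.139],[0.008,0.014,0]]]'
python3 -m jog '[[[0,0,0],[0,0,0]],[[0,0,0],[0,0,0]],[[0,0,0],[0,0,0]],[[0,0,0],[0,0,0]],[[0,0,0],[0,0,0]]]' 0.1 40
python3 -m jog '[[[0,0,0],[0,0,0]],[[0,0,0],[0,0,0]]]' |tail -3
python3 - <<'E'
from kp import *
plan([(peg(t,.09),D) for t in(1.0,.9,.8,.7,.6,.5,.4)])
E
```

```text
t: 22.25
tool_pos: [0.4408, 0.2877, 0.0885]
tool_rot: [3.141, 0.017, -0.003]
contact_force: [0.2, -0.1, 0.2]
opening: 0.0598
grip_force: 0.0
t: 22.75
tool_pos: [0.444, 0.2887, 0.0928]
tool_rot: [-3.14, -0.015, -0.002]
contact_force: [-2.9, -0.4, 6.8]
opening: 0.0152
grip_force: 39.4
contact_force: [-3.0, -1.0, 7.1]
opening: 0.0151
grip_force: 39.4
[0.003, 0.0068, 0.0028] [-0.002, -0.001, -0.002] rows>= 0.2
[0.0071, 0.0099, 0.0] [0.0, 0.0, 0.0] rows>= 0.2
[0.008, 0.0092, 0.0] [0.0, 0.0, 0.0] rows>= 0.2
[0.0089, 0.0083, 0.0] [0.0, 0.0, 0.0] rows>= 0.2
[0.0097, 0.0074, 0.0] [0.0, 0.0, 0.0] rows>= 0.2
[0.0104, 0.0064, 0.0] [0.0, 0.0, 0.0] rows>= 0.2
[0.011, 0.0053, 0.0] [0.0, 0.0, 0.0] rows>= 0.2
```

```bash
python3 -m jog '[[[0.003,0.0068,0],[0,0,0]],[[0.0065,0.012,0],[0,0,0]],[[0.01,0.0167,0],[0,0,0]],[[0.014,0.0213,0],[0,0,0]],[[0.018,0.026,0],[0,0,0]]]'
python3 -m jog '[[[0.0044,0.0042,0],[0,0,0]],[[0.0089,0.0083,0],[0,0,0]],[[0.0137,0.0121,0],[0,0,0]],[[0.0186,0.0157,0],[0,0,0]],[[0.0238,0.019,0],[0,0,0]]]'
python3 - <<'E'
from kp import *
plan([(peg(t,.092),D) for t in(.5,.45,.4,.35,.3)],)
E
```

```text
t: 23.45
tool_pos: [0.4623, 0.2622, 0.0927]
tool_rot: [-3.141, -0.015, -0.001]
contact_force: [-0.2, -1.9, 8.7]
opening: 0.0151
grip_force: 40.0
t: 23.95
tool_pos: [0.4875, 0.2444, 0.0926]
tool_rot: [-3.138, -0.014, -0.005]
contact_force: [0.2, 5.8, 7.1]
opening: 0.0153
grip_force: 40.1
[0.0041, 0.0032, 0.0006] [-0.004, -0.003, -0.003] rows>= 0.1
[0.0054, 0.0028, 0.0] [0.0, 0.0, 0.0] rows>= 0.1
[0.0056, 0.0025, 0.0] [0.0, 0.0, 0.0] rows>= 0.1
[0.0057, 0.0022, 0.0] [0.0, 0.0, 0.0] rows>= 0.1
[0.0058, 0.0019, 0.0] [0.0, 0.0, 0.0] rows>= 0.1
```

```bash
python3 -m jog '[[[0.004,0.003,0],[0,0,0]],[[0.0095,0.006,0],[0,0,0]],[[0.015,0.0085,0],[0,0,0]],[[0.0208,0.0107,0],[0,0,0]],[[0.0266,0.0126,0],[0,0,0]]]'
python3 -m jog '[[[0.0266,0.0126,0],[0,0,0]]]' >/dev/null
E=1; python3 -m jog '[[[0,0,0],[0,0,0]],[[0,0,0],[0,0,0]],[[0,0,0],[0,0,0]],[[0,0,0],[0,0,0]]]' 0.5
python3 - <<'E'
from kp import *
plan([(peg(.3,.09)-[.045,0,0],D)])
E
```

```text
t: 24.45
tool_pos: [0.5139, 0.2326, 0.0926]
tool_rot: [-3.137, -0.015, -0.004]
contact_force: [0.5, 6.3, 6.1]
opening: 0.0153
grip_force: 40.3
t: 24.95
tool_pos: [0.5378, 0.218, 0.0894]
tool_rot: [3.141, 0.014, -0.005]
contact_force: [0.2, 0.6, -0.5]
opening: 0.0427
grip_force: 0.0
[-0.0685, -0.0147, -0.0003] [0.001, 0.003, -0.003] rows>= 1.4
```

```bash
python3 -m jog '[[[-0.02,-0.005,0],[0,0,0]],[[-0.04,-0.01,0],[0,0,0]],[[-0.06,-0.012,0],[0,0,0]],[[-0.0685,-0.012,0],[0,0,0]],[[-0.0685,-0.012,0],[0,0,0]]]'
python3 -m jog '[[[0,0,0],[0,0,0]],[[0,0,0],[0,0,0]],[[0,0,0],[0,0,0]],[[0,0,0],[0,0,0]],[[0,0,0],[0,0,0]]]' 0 40
python3 - <<'E'
from kp import *
from station import optics
t=optics.get_image("top")["image"];cv2.imwrite("pics/top6.png",t);g=t.max(2)
for a in(.6,.3,.2,.15,.1,.05,0):
    p=proj("top",[peg(a,.124)])[0];q=proj("top",[hg+.08/.122*(peg(a,.059)-hg)*[1,1,0]+[0,0,.059]])[0]
    print(a,p.round(1),g[int(p[1]+.5)-1:int(p[1]+.5)+2,int(p[0]+.5)-1:int(p[0]+.5)+2].mean().round(),"bar",q.round(1),t[int(q[1]+.5),int(q[0]+.5)])
plan([(peg(.3,.09)-[.03,0,0],D),(peg(.0,.09)-[.02,0,0],D)])
E
```

```text
t: 25.45
tool_pos: [0.4691, 0.2298, 0.0901]
tool_rot: [3.141, 0.015, -0.003]
contact_force: [0.6, -0.4, 1.0]
opening: 0.0427
grip_force: 0.0
t: 25.95
tool_pos: [0.4704, 0.23, 0.0905]
tool_rot: [-3.141, -0.014, 0.002]
contact_force: [0.1, 0.4, 0.4]
opening: 0.0001
grip_force: 0.0
0.6 [220.6 270.6] 77.0 bar [211.4 261.5] [45 51 86]
0.3 [227.8 255.9] 78.0 bar [215.9 252.4] [33 37 63]
0.2 [229.2 250.7] 35.0 bar [216.8 249.1] [40 45 76]
0.15 [229.7 248. ] 56.0 bar [217.1 247.5] [37 42 70]
0.1 [230.1 245.3] 102.0 bar [217.4 245.8] [38 40 68]
0.05 [230.3 242.6] 47.0 bar [217.5 244.1] [32 36 61]
0 [230.4 240. ] 36.0 bar [217.6 242.5] [ 98  96 101]
[0.0139, -0.0019, 0.0005] [-0.0, 0.001, -0.003] rows>= 0.3
[0.0461, 0.0056, 0.0] [0.0, 0.0, 0.0] rows>= 0.9
```

```bash
python3 -m jog '[[[0.01,0,0],[0,0,0]],[[0.02,0.001,0],[0,0,0]],[[0.027,0.002,0],[0,0,0]],[[0.032,0.003,0],[0,0,0]],[[0.036,0.003,0],[0,0,0]]]' | sed -n '2p;4p'
python3 -m jog '[[[0.003,0,0],[0,0,0]],[[0.006,0,0],[0,0,0]],[[0.009,0,0],[0,0,0]],[[0.012,0,0],[0,0,0]]]'| sed -n '2p;4p'
python3 -m jog '[[[0.002,0,0],[0,0,0]],[[0.004,0,0],[0,0,0]],[[0.006,0,0],[0,0,0]],[[0.008,0,0],[0,0,0]]]'| sed -n '2p;4p'
```

```text
tool_pos: [0.5068, 0.2272, 0.0904]
contact_force: [-0.8, -0.5, -0.3]
tool_pos: [0.5183, 0.2276, 0.0905]
contact_force: [0.2, 0.2, 0.3]
tool_pos: [0.5263, 0.2276, 0.0905]
contact_force: [-0.4, -0.3, 0.0]
```

```bash
python3 -m jog '[[[0.002,0,0],[0,0,0]],[[0.004,0,0],[0,0,0]],[[0.004,0,0],[0,0,0]]]'| sed -n '2p;4p'
python3 -m jog '[[[0.002,0,0],[0,0,0]],[[0.003,0,0],[0,0,0]],[[0.003,0,0],[0,0,0]]]'| sed -n '2p;4p'
python3 -m jog '[[[0.002,0,0],[0,0,0]],[[0.003,0,0],[0,0,0]],[[0.003,0,0],[0,0,0]]]'| sed -n '2p;4p'
```

```text
tool_pos: [0.5304, 0.2276, 0.0905]
contact_force: [-0.3, 0.5, 0.6]
tool_pos: [0.5321, 0.2277, 0.0903]
contact_force: [-4.7, -0.3, 2.3]
tool_pos: [0.5323, 0.2276, 0.0901]
contact_force: [-15.4, -1.4, 9.4]
```

```bash
python3 -m jog '[[[-0.01,0,0],[0,0,0]],[[-0.03,0,0],[0,0,0]],[[-0.06,0,-0.02],[0,0,0]],[[-0.08,0,-0.06],[0,0,0]],[[-0.1,0,-0.1],[0,0,0]]]'| sed -n '2p;4p'
python3 -m jog '[[[-0.03,0.03,-0.02],[0,0,0]],[[-0.06,0.06,-0.03],[0,0,0]],[[-0.07,0.1,-0.04],[0,0,0]],[[-0.07,0.14,-0.04],[0,0,0]],[[-0.07,0.18,-0.04],[0,0,0]]]'| sed -n '2p;4p'
python3 - <<'E'
from kp import *
from station import optics
t=optics.get_image("top")["image"];s=optics.get_image("side")["image"];cv2.imwrite("pics/top7.png",t);cv2.imwrite("pics/side7.png",s)
t0=cv2.imread("pics/top0.png");s0=cv2.imread("pics/side0.png")
print("jar cap bgr", t[213:221:2,205:216:3].mean(2).round().tolist())
for a in(.3,.15,.1,.05,0):
    p=proj("top",[peg(a,.124)])[0];q=proj("side",[peg(a,.122)])[0];f=lambda im,p:im[int(p[1]+.5)-1:int(p[1]+.5)+2,int(p[0]+.5)-1:int(p[0]+.5)+2].mean().round()
    print(a,p.round(1),f(t,p),q.round(1),f(s,q))
g=t.max(2).astype(int);print(g[234:250,222:240:2])
# bystanders: change top region
d=cv2.absdiff(t,t0).max(2);print("bystander diff",(d[110:175,255:410]>25).sum(),"jar0 region crate",(d[180:275,385:470]>25).sum())
d=cv2.absdiff(s,s0).max(2);print((d[130:250,205:320]>25).sum())
E
```

```text
tool_pos: [0.4349, 0.2264, 0.1906]
contact_force: [-0.1, 1.2, 0.6]
tool_pos: [0.3682, 0.0448, 0.2315]
contact_force: [1.3, 0.2, -0.2]
jar cap bgr [[60.0, 60.0, 60.0, 58.0], [109.0, 159.0, 159.0, 149.0], [175.0, 179.0, 178.0, 178.0], [178.0, 178.0, 179.0, 180.0]]
0.3 [227.8 255.9] 167.0 [341.2 268. ] 80.0
0.15 [229.7 248. ] 155.0 [332.5 263.6] 115.0
0.1 [230.1 245.3] 117.0 [329.5 262.3] 137.0
0.05 [230.3 242.6] 44.0 [326.4 261.2] 106.0
0 [230.4 240. ] 34.0 [323.3 260.2] 57.0
[[117  84  94  60 146 116 154 155 155]
 [133 102  99  60 146 116 156 157 157]
 [115 105 103  56  94  85 158 157 158]
 [ 88  86  86  46  38  46 122 156 157]
 [ 83  91  82  34  32  34  61 122 158]
 [126 129 110  34  35  35  22  62 143]
 [141 141 111  34  35  33  21  16 121]
 [139 139 116  34  36  35  17  15  84]
 [138 138 134  52  35  34  16  13  84]
 [138 138 138 108  36  17  15  14  90]
 [111 111 111  97  53  28  14  15  90]
 [146 145 146 143 142 121  58  75 146]
 [159 159 160 160 159 152 141 142 159]
 [158 158 158 158 159 159 157 158 159]
 [158 158 157 158 159 158 158 156 157]
 [156 156 155 156 155 156 155 154 156]]
bystander diff 0 jar0 region crate 906
0
```

Run:
```python
import cv2
from station import ctrl,job
a=cv2.imread("pics/top5.png");b=cv2.imread("pics/top7.png")
d=cv2.absdiff(a,b).max(2)[205:238,198:228];print("jar change px",(d>30).sum(),d.mean())
o=ctrl.get_obs();print(o["t"],o["contact_force"].round(1))
if (d>30).sum()<60: print(job.finish_job())
```

```text
jar change px 0 3.2151515151515153
29.3 [ 0.8 -0.7 -0.3]
the job is handed in; nothing more can be done
None
```

I handed the job in at 29.3 s: the jar stands upright, cap up, in the carrier's bay after being laid on the mat and regripped, the keeper bar is at 0 against its stop, and the camera images show the bystanders unmoved. Two things could count against it: joint 4 sat at its lower limit while the jar was lowered (reading down to -1.0244 against a stated -1.02), and one stray move pushed the bar through its detent sooner than I meant.

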